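# Stagger the parts trays on the stand and tally the stack

### The job

Stack the three loose parts trays on the stand for refilling, deepest first, then the medium one, the shallowest on top, in alternating steps: the first tray's foot goes in the stand's opening farther from the tally counter, the next tray steps back towards the counter and the last steps away again, each sitting level on the lip of the tray below with its foot down inside one opening, so that one compartment of each stays open. When the stack is complete, and not before, press the counter's spring plunger down to its stop and let it spring back. Leave the elbow, the pipe nipple and the V-block where they are.

Things in the scene. Friction and masses are not known exactly. Their poses are not given: they have to be found in the camera images.
- tray_deep: Deepest of three alike metal trays, 60 (x) x 132 (y) x 50 mm with its foot, under 0.4 kg; grip across the 60 mm. Lip, divider and openings as on stand, lip at z = 50 mm. Foot: 42 (x) x 50 (y) x 5 mm high, rounded, central; fits an opening below with 4 mm round it, underside on that lip (origin 5 mm below it). Same turned end for end. Origin: centre of the foot's underside, z up.
- tray_medium: Middle one of three alike metal trays, 60 (x) x 132 (y) x 40 mm with its foot, under 0.4 kg; grip across the 60 mm. Lip, divider and openings as on stand, lip at z = 40 mm. Foot: 42 (x) x 50 (y) x 5 mm high, rounded, central; fits an opening below with 4 mm round it, underside on that lip (origin 5 mm below it). Same turned end for end. Origin: centre of the foot's underside, z up.
- tray_shallow: Shallowest of three alike metal trays, 60 (x) x 132 (y) x 31 mm with its foot, under 0.4 kg; grip across the 60 mm. Lip, divider and openings as on stand, lip at z = 31 mm. Foot: 42 (x) x 50 (y) x 5 mm high, rounded, central; fits an opening below with 4 mm round it, underside on that lip (origin 5 mm below it). Same turned end for end. Origin: centre of the foot's underside, z up.
- stand: Fixed dark steel tray, 60 (x) x 132 (y) mm, on a 72 x 140 x 6 mm base plate; flat lip 5 mm wide, turned inward, at z = 45 mm; a divider at y = 0 (6 mm wide, flush with the lip) leaves two openings 50 (x) x 58 (y) mm, centred at y = +32 and -32 mm. A tray seated on it has its origin at z = 40 mm and y = +32 or -32 mm. Origin: centre of its underside on the bench, z up.
- counter: Fixed grey tally counter, foot 56 x 46 mm, box 70 mm high, on it a black mushroom plunger head 30 mm across, top 100 mm above the bench. Stands about 130 mm from the stand's centre, beyond one end or the other of it along the stand's y; which end varies. Origin: centre of its underside.
- plunger (a joint): Travel of the counter's plunger (m): 0 up, 0.012 at its stop; straight down; a spring of 2 N (up) to 5 N (at the stop) returns it.
- plunger_top (a point): Centre of the plunger head's top face, which moves down with it.
- elbow: Loose copper pipe elbow, 49 by 49 by 22 mm, a bystander beyond the stand's other end from the counter, about 130 mm from the stand's centre. Origin: centre of its underside.
- nipple: Loose steel hex pipe nipple, 32 by 50 by 28 mm, a bystander behind the stand. Origin: centre of its underside.
- v_block: Loose steel V-block, 50 by 50 by 36 mm, a bystander behind the stand. Origin: centre of its underside.
Mind the look-alikes: they are no part of the job. What is shaped like the tray_shallow but brown is not meant.

How it is judged:
On the way, in this order (a step that is already met when the one before it is completed fails the run):
1. the deepest tray sits on the stand with its foot in the opening farther from the counter, let go (x of tray_deep in the frame of stand between -0.008 and 0.008 m and y of tray_deep in the frame of stand between -0.04 and 0.04 m and (y of tray_deep in the frame of stand above 0.024 m or y of tray_deep in the frame of stand below -0.024 m) and z of tray_deep in the frame of stand between 0.0375 and 0.0425 m and angle between tray_deep's own z axis and vertical below 0.05 rad and angle between the y axis of tray_deep and the y axis of stand, either way round below 0.25 rad and (y of counter in the frame of stand below 0 m or y of tray_deep in the frame of stand below -0.014 m) and (y of counter in the frame of stand above 0 m or y of tray_deep in the frame of stand above 0.014 m) and contact force between tray_deep and the fingers below 0.05 N), for 0.2 s.
2. the medium tray sits on the deepest one, stepped back towards the counter, let go (x of tray_medium in the frame of tray_deep between -0.008 and 0.008 m and y of tray_medium in the frame of tray_deep between -0.04 and 0.04 m and (y of tray_medium in the frame of tray_deep above 0.024 m or y of tray_medium in the frame of tray_deep below -0.024 m) and z of tray_medium in the frame of tray_deep between 0.0425 and 0.0475 m and angle between tray_medium's own z axis and vertical below 0.05 rad and angle between the y axis of tray_medium and the y axis of tray_deep, either way round below 0.25 rad and y of tray_medium in the frame of stand between -0.018 and 0.018 m and contact force between tray_medium and the fingers below 0.05 N), for 0.2 s.
3. the shallowest tray sits on the medium one, stepped away from the counter, let go (x of tray_shallow in the frame of tray_medium between -0.008 and 0.008 m and y of tray_shallow in the frame of tray_medium between -0.04 and 0.04 m and (y of tray_shallow in the frame of tray_medium above 0.024 m or y of tray_shallow in the frame of tray_medium below -0.024 m) and z of tray_shallow in the frame of tray_medium between 0.0325 and 0.0375 m and angle between tray_shallow's own z axis and vertical below 0.05 rad and angle between the y axis of tray_shallow and the y axis of tray_medium, either way round below 0.25 rad and (y of counter in the frame of stand below 0 m or y of tray_shallow in the frame of stand below -0.014 m) and (y of counter in the frame of stand above 0 m or y of tray_shallow in the frame of stand above 0.014 m) and contact force between tray_shallow and the fingers below 0.05 N), for 0.2 s.
4. the plunger is pressed down to its stop (value of joint plunger above 0.0105 m), for 0.05 s.
At the end, for the whole second after the job is handed in: Deep on stand, medium on deep, shallow on top, at rest: each origin 32 mm along y from the one below, 0 across (+-8), seated height +-2.5 mm, tilt < 0.05, yaw in line < 0.25 rad; deep and shallow > 14 mm past the stand's middle away from the counter, medium within 18 mm of it; plunger up (< 2 mm) (x of tray_deep in the frame of stand between -0.008 and 0.008 m and y of tray_deep in the frame of stand between -0.04 and 0.04 m and (y of tray_deep in the frame of stand above 0.024 m or y of tray_deep in the frame of stand below -0.024 m) and z of tray_deep in the frame of stand between 0.0375 and 0.0425 m and angle between each of tray_deep, tray_medium, tray_shallow's own z axis and vertical below 0.05 rad and angle between the y axis of tray_deep and the y axis of stand, either way round below 0.25 rad and (y of counter in the frame of stand below 0 m or y of tray_deep in the frame of stand below -0.014 m) and (y of counter in the frame of stand above 0 m or y of tray_deep in the frame of stand above 0.014 m) and x of tray_medium in the frame of tray_deep between -0.008 and 0.008 m and y of tray_medium in the frame of tray_deep between -0.04 and 0.04 m and (y of tray_medium in the frame of tray_deep above 0.024 m or y of tray_medium in the frame of tray_deep below -0.024 m) and z of tray_medium in the frame of tray_deep between 0.0425 and 0.0475 m and angle between the y axis of tray_medium and the y axis of tray_deep, either way round below 0.25 rad and y of tray_medium in the frame of stand between -0.018 and 0.018 m and x of tray_shallow in the frame of tray_medium between -0.008 and 0.008 m and y of tray_shallow in the frame of tray_medium between -0.04 and 0.04 m and (y of tray_shallow in the frame of tray_medium above 0.024 m or y of tray_shallow in the frame of tray_medium below -0.024 m) and z of tray_shallow in the frame of tray_medium between 0.0325 and 0.0375 m and angle between the y axis of tray_shallow and the y axis of tray_medium, either way round below 0.25 rad and (y of counter in the frame of stand below 0 m or y of tray_shallow in the frame of stand below -0.014 m) and (y of counter in the frame of stand above 0 m or y of tray_shallow in the frame of stand above 0.014 m) and value of joint plunger below 0.002 m and linear speed of each of tray_deep, tray_medium, tray_shallow below 0.02 m/s); the robot touches nothing.
It fails at once if the plunger is pressed (more than 6 mm) while the shallowest tray is not seated on the medium one (value of joint plunger above 0.006 m and not (x of tray_shallow in the frame of tray_medium between -0.008 and 0.008 m and y of tray_shallow in the frame of tray_medium between -0.04 and 0.04 m and (y of tray_shallow in the frame of tray_medium above 0.024 m or y of tray_shallow in the frame of tray_medium below -0.024 m) and z of tray_shallow in the frame of tray_medium between 0.0325 and 0.0375 m and angle between tray_shallow's own z axis and vertical below 0.05 rad and angle between the y axis of tray_shallow and the y axis of tray_medium, either way round below 0.25 rad and (y of counter in the frame of stand below 0 m or y of tray_shallow in the frame of stand below -0.014 m) and (y of counter in the frame of stand above 0 m or y of tray_shallow in the frame of stand above 0.014 m))).
It fails at once if the elbow, the pipe nipple or the V-block is moved by more than 30 mm (distance of any of elbow, nipple, v_block from where it was at the start of the episode above 0.03 m).
It also fails if it takes over 72 s, if anything falls off the work surface, if the arm or the gripper's body presses on something with over 40 N, if the wrist force passes 120 N, or if a joint passes its speed limit or range.

### The arm

A 6-joint arm with a two-finger parallel gripper is mounted at the origin on a cart in front of the work surface, level with it; the furniture and walls round the work are solid. World frame = base frame: x ahead of the robot, y to its left, z up, the work surface at z = 0. Lengths are in m, angles in rad, forces in N, time in s.
With the tool pointing down it reaches from about 0.275 to 1 m from the base axis. Payload 8.4 kg.
Tool frame: the origin (TCP) lies on the centre line of the jaws, within the pads' length; the fingertips stand 17 mm ahead of it and the grasp point (between the pads) lies 2 mm behind it (bot.tcp_to_tips is the z of the fingertips in the tool frame, in m); z points along the fingers, y is the line along which they close (so a half turn about z gives the same grasp; the last joint's range is limited). The gripper opens to 85 mm and grips with 20 to 120 N. Pads are 22 mm wide; open, the fingers measure 114 mm over their backs; the gripper's body (76 mm by 85 mm) begins 54 mm behind the grasp point. The pads swing forward as they close: fully open they stand 13 mm farther back than shut.
Start: joints at [-1.347, 0.353, 1.633, -0, 1.155, -0.002], TCP at [0.14, -0.609, 0.248] pointing down, gripper open.
Joint ranges: [-2.63, 2.63], [-0.92, 2.1], [0.06, 2.66], [-1.3, 4.44], [0, 2.69], [-3.02, 3.02]. Speed limits (rad/s): [2.22, 2.22, 2.79, 3.14, 3.14, 3.14].

### API

Orientations are given as a unit quaternion [x, y, z, w].
In Python, from workcell import bot, hand, kinematics, get_obs, vision, hand_in gives the robot as it stands. The module is installed in compiled form; this text tells all that it offers. Calls block until the motion is done:
- bot.reach(position, orientation): joint-space move of the TCP to a pose.
- bot.servo_line(position, ori=None, velocity=0.15): straight line of the TCP; ori=None keeps the orientation; velocity is the mean speed in m/s.
- bot.goto_joints(angles): joint-space move.
- hand.move_gripper(opening, strength=None): finger opening in m; strength is the grip in N (None keeps the last); returns when the fingers have stopped.
- bot.dwell(seconds).
- kinematics.solve_ik(position, orientation): joint angles nearest the present ones, or None.
- get_obs(): the state.
- vision.read_camera(name): name is "scene" or "top" or "wrist"; returns a dict with "frame" (420x560x3 uint8, red, green, blue), "intrinsics" (3x3 intrinsics, pixels), "view" (4x4, takes a point from world to camera coordinates). Camera axes: x right, y down, z forward; pixel columns grow to the right and rows downward; lengths in m; the calibration is good to about 2 mm. A picture is of the moment at which its call begins. There is no depth.
A pose or a line that the arm cannot do raises bot.IKError and nothing moves.
- hand_in(): hands the job in; it is judged then, once.
The state is a dict: "time_s": time; "joint_pos": joint angles; "joint_vel": joint speeds; "joint_efforts": joint torques, N m; "position": TCP position; "orientation": TCP orientation; "wrist_force": force on the tool from outside, world axes, zero at the start; "ft_torque": the same for the moment, N m; "gripper_width": finger opening in m; "grip_force": force on a finger pad.
Only numpy, scipy, OpenCV 4.12 (cv2) and the standard library are available. Lean on these libraries where they do the work, as an engineer would, in place of code of your own. Each camera call takes 0.05 s, during which the arm holds its last target. There are 200 camera calls.

## Working session

There is one attempt and no reset: what is moved stays moved. The work goes in short steps, each a Python script; the robot and the scene stay as the last script left them, time stands still between calls to the robot, and variables do not carry over. Pictures are saved under pics/ and viewed, at most 10 in all, crops included, and the job is handed in when it is done.

```bash
mkdir -p pics; python3 - <<'E'
from workcell import vision,get_obs
import cv2,numpy as np
np.set_printoptions(precision=4,suppress=True)
for n in("top","scene"):
    c=vision.read_camera(n); cv2.imwrite(f"pics/{n}0.png",c["frame"][:,:,::-1]); np.savez(f"pics/{n}0.npz",**c)
    print(n,c["intrinsics"],c["view"])
o=get_obs();print(o["time_s"],o["position"],o["orientation"])
E
```

```text
top [[453.2643   0.     282.2089]
 [  0.     453.2643 207.4572]
 [  0.       0.       1.    ]] [[ 0.0303 -0.9995 -0.0057 -0.2387]
 [-0.9749 -0.0283 -0.2207  0.576 ]
 [ 0.2204  0.0123 -0.9753  1.1056]
 [ 0.      0.      0.      1.    ]]
scene [[518.5475   0.     273.2345]
 [  0.     518.5475 219.9182]
 [  0.       0.       1.    ]] [[ 0.7827 -0.6221  0.0211 -0.5911]
 [-0.4034 -0.5328 -0.7439  0.183 ]
 [ 0.474   0.5737 -0.668   1.0219]
 [ 0.      0.      0.      1.    ]]
0.1 [ 0.1398 -0.6087  0.2476] [ 0.9936  0.1126 -0.0001 -0.0006]
```

View pics/top0.png

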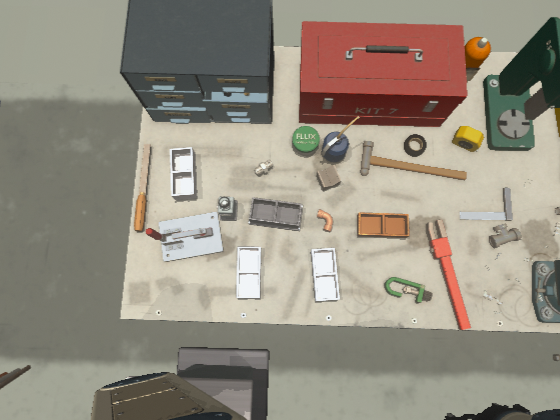

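View pics/scene0.png

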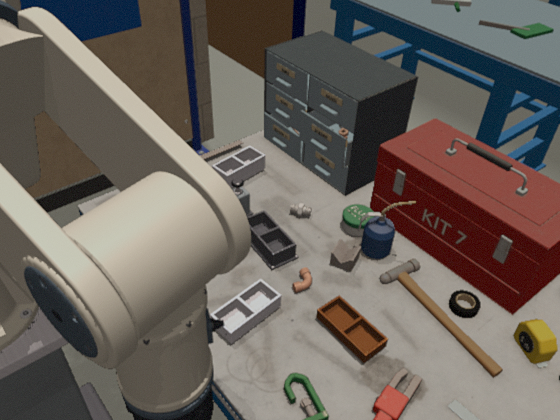

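The top view shows the dark stand at (276,213), the counter to its left at (227,207) (+y side) and the elbow at (325,218). The grey-white trays are at (182,173), (249,273) and (325,275), and the brown look-alike is at (383,225). Next I'll get rough positions and then look closely with the wrist camera to tell the depths apart.

```bash
cat > h.py <<'E'
from workcell import bot,hand,kinematics,get_obs,vision,hand_in
import cv2,numpy as np
from scipy.spatial.transform import Rotation as R
np.set_printoptions(precision=4,suppress=True)
def down(a):  # tool down, tool y (closing line) at world angle a
    yv=np.array([np.cos(a),np.sin(a),0]);z=np.array([0,0,-1.])
    return R.from_matrix(np.c_[np.cross(yv,z),yv,z]).as_quat()
def ray(c,uv,z):
    K,V=c["intrinsics"],c["view"];Rm,t=V[:3,:3],V[:3,3]
    o=-Rm.T@t;d=Rm.T@np.linalg.inv(K)@[uv[0],uv[1],1];return o+d*(z-o[2])/d[2]
def proj(c,P):
    q=np.atleast_2d(P)@c["view"][:3,:3].T+c["view"][:3,3];q=q@c["intrinsics"].T;return q[:,:2]/q[:,2:]
def shot(name,cam="wrist"):
    c=vision.read_camera(cam);np.savez(f"pics/{name}.npz",**c);cv2.imwrite(f"pics/{name}.png",c["frame"][:,:,::-1]);return c
def state():
    o=get_obs();print("t",round(o["time_s"],2),np.array(o["position"]),"w",round(o["gripper_width"],4),"F",np.array(o["wrist_force"]),"g",o["grip_force"])
    return o
E
python3 - <<'E'
from h import *
c=dict(np.load("pics/top0.npz"))
for n,p in dict(A=(182,173),B=(249,273),C=(325,275),stand=(276,213),counter=(227,203),elbow=(325,218),nip=(263,169),vb=(328,177)).items():
    print(n,ray(c,p,{'counter':.09,'elbow':.01,'nip':.01}.get(n,.04)))
a=ray(c,(251,204),.045);b=ray(c,(302,209),.045);print(a,b)
# wrist cam relative to tool
w=vision.read_camera("wrist");o=get_obs()
V=np.linalg.inv(w["view"]);Rt=R.from_quat(o["orientation"]).as_matrix()
print(w["intrinsics"][0,0],Rt.T@(V[:3,3]-o["position"]),Rt.T@V[:3,:3])
E
```

```text
A [0.6751 0.0504 0.04  ]
B [ 0.4144 -0.1417  0.04  ]
C [ 0.4151 -0.3354  0.04  ]
stand [ 0.5728 -0.2053  0.04  ]
counter [ 0.5844 -0.082   0.09  ]
elbow [ 0.5693 -0.3365  0.01  ]
nip [ 0.702  -0.1646  0.01  ]
vb [ 0.6751 -0.341   0.04  ]
[ 0.594 -0.139  0.045] [ 0.5844 -0.2732  0.045 ]
339.9460516878507 [ 0.0828 -0.0001 -0.1245] [[ 0.0004 -0.9471 -0.3208]
 [ 1.      0.0006 -0.0004]
 [ 0.0006 -0.3208  0.9471]]
```

```bash
python3 - <<'E'
from h import *
q=down(-np.pi/2)
ims=[]
for i,p in enumerate([(.43,-.24,.24),(.58,-.2,.26),(.68,.0,.24)]):
    bot.reach(p,q); bot.dwell(.1); ims.append(shot(f"w{i}")["frame"]); state()
a=cv2.cvtColor(np.hstack([np.vstack(ims[:2]),np.vstack([ims[2],ims[2]*0])]),cv2.COLOR_RGB2BGR)
cv2.imwrite("pics/m.png",cv2.resize(a,(800,600),interpolation=cv2.INTER_AREA))
E
```

```text
t 2.02 [ 0.4298 -0.2407  0.24  ] w 0.0851 F [ 0.7476 -0.2577  0.0709] g 0.0
t 2.84 [ 0.5788 -0.2005  0.2598] w 0.0854 F [-0.1104  0.0138  0.7959] g 0.0
t 3.89 [ 0.6797 -0.0018  0.2404] w 0.0855 F [ 0.5955 -0.9658  1.103 ] g 0.0
```

View pics/m.png

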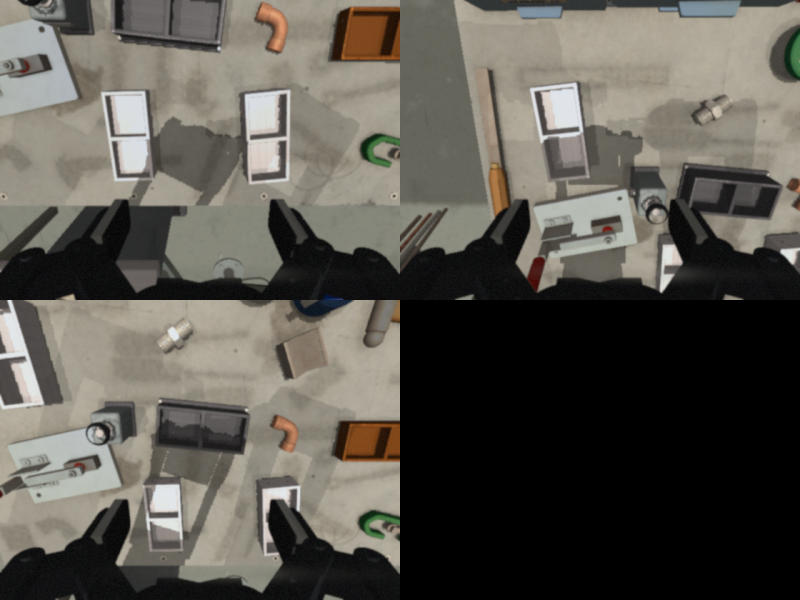

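The montage shows trays B and C in w0 at roughly (178,190) and (374,190) in full-size pixels, and tray A in w2 at about (225,185). The stand and counter are in w1 and w2. I'll enlarge the tray crops.

```bash
python3 - <<'E'
from h import *
a=cv2.imread("pics/w0.png");b=cv2.imread("pics/w2.png");d=cv2.imread("pics/w1.png")
cr=[a[115:265,130:230],a[115:265,330:430],b[105:255,175:275]]
top=np.hstack([cv2.resize(x,(266,400),interpolation=cv2.INTER_CUBIC) for x in cr])
bot_=cv2.resize(d[125:225,150:450],(600,200),interpolation=cv2.INTER_CUBIC)
bot_=np.hstack([bot_,np.zeros((200,198,3),np.uint8)])
cv2.imwrite("pics/crop.png",np.vstack([top,bot_]))
E
```

```text
(no output)
```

View pics/crop.png

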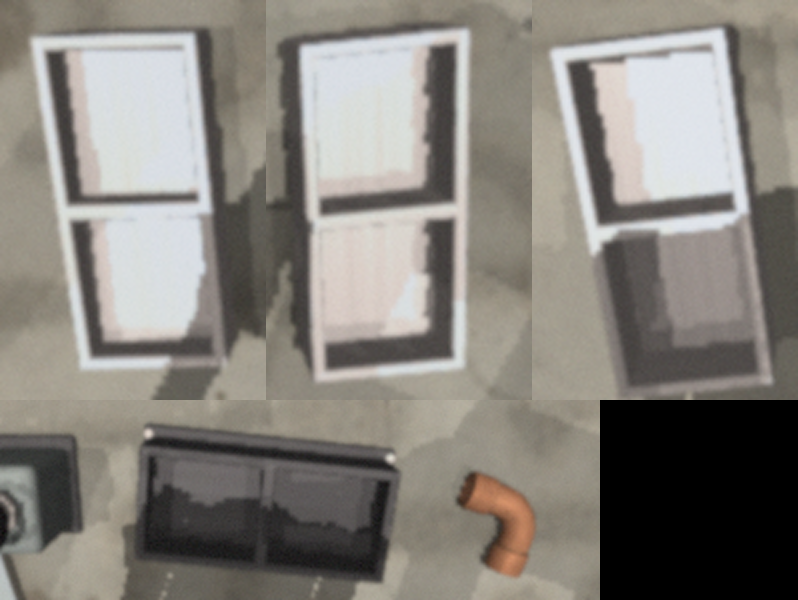

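The crops show clear lip corners. Tray B's are at crop (33,37), (196,34), (222,362) and (82,369), with C and A similar, and the stand's lip sits beyond its base plate. I'll fit x, y, yaw and lip height to these corners.

```bash
cat > fit.py <<'E'
from h import *
from scipy.optimize import least_squares
def corners(p):
    x,y,a,z=p;c,s=np.cos(a),np.sin(a)
    L=np.array([(66,30),(66,-30),(-66,-30),(-66,30)])/1e3   # long axis u at angle a
    return np.c_[x+L[:,0]*c-L[:,1]*s,y+L[:,0]*s+L[:,1]*c,np.full(4,z)]
def fit(c,uv,p0,zfix=None):
    f=(lambda p:(proj(c,corners(p))-uv).ravel()) if zfix is None else (lambda p:(proj(c,corners([*p[:3],zfix]))-uv).ravel())
    r=least_squares(f,p0 if zfix is None else p0[:3],x_scale=.1);return r.x,np.sqrt(np.mean(r.fun**2))
E
python3 - <<'E'
from fit import *
w=[dict(np.load(f"pics/w{i}.npz")) for i in range(3)]
s=2.66;sy=400/150
def un(p,x0,ox,oy,sx=s,sy=sy,y0=0): p=np.array(p,float);return np.c_[(p[:,0]-x0+.5)/sx-.5+ox,(p[:,1]-y0+.5)/sy-.5+oy]
T=dict(B=(w[0],un([(33,37),(196,34),(222,362),(82,369)],0,130,115),[.414,-.14,0,.04]),
C=(w[0],un([(302,44),(467,29),(464,366),(316,381)],266,330,115),[.415,-.335,0,.04]),
A=(w[2],un([(552,50),(724,29),(772,382),(622,397)],532,175,105),[.675,.05,0,.04]),
S=(w[1],un([(395,475),(381,580),(137,556),(143,449)],0,150,125,2,2,400),[.573,-.2,-1.5,.045]))
T["S"]=(T["S"][0],T["S"][1],[.573,-.2,-1.6,.045])
for n,(c,uv,p0) in T.items():
    print(n,*fit(c,uv,p0),[ (zz,round(fit(c,uv,p0,zz)[1],2)) for zz in(.031,.04,.05)])
E
```

```text
B [ 0.418  -0.1387  0.0195  0.0246] 0.6523238512157652 [(0.031, np.float64(1.12)), (0.04, np.float64(2.35)), (0.05, np.float64(3.9))]
C [ 0.4187 -0.3382  0.1042  0.0343] 0.5706600168984783 [(0.031, np.float64(0.74)), (0.04, np.float64(1.03)), (0.05, np.float64(2.5))]
A [0.6775 0.0492 0.1129 0.0442] 0.2692888474018813 [(0.031, np.float64(2.04)), (0.04, np.float64(0.71)), (0.05, np.float64(0.98))]
S [ 0.5746 -0.2039 -1.6714  0.0309] 0.8283630094959324 [(0.031, np.float64(0.83)), (0.04, np.float64(1.51)), (0.05, np.float64(2.85))]
```

Fitted lip heights are B 25, C 34 and A 44 mm. Their steps match 31/40/50 with a common bias from picking corners slightly inside, so A is the deep tray, C the medium and B the shallow. Next come close views with an edge-refined fit for A and the stand.

```bash
cat >> fit.py <<'E'
from scipy.ndimage import map_coordinates,gaussian_filter
def refine(c,p,win=6,sign=-1,free=False,n=4,ex=()):
    g=gaussian_filter(c["frame"].astype(float).mean(2),.7);p=np.array(p,float);z=p[3]
    k=np.arange(-win,win+.01,.25)
    for it in range(n):
        obs=[]
        Cw=corners(p);Ci=proj(c,Cw);cen=Ci.mean(0)
        for e in range(4):
            if e in ex: continue
            a,b=Ci[e],Ci[(e+1)%4];t=(b-a)/np.linalg.norm(b-a);nn=np.array([-t[1],t[0]])
            if nn@((a+b)/2-cen)<0:nn=-nn
            for f in np.linspace(.1,.9,25):
                q=a+f*(b-a);P=q+k[:,None]*nn
                if P.min()<1 or P[:,0].max()>558 or P[:,1].max()>418: continue
                d=np.gradient(map_coordinates(g,[P[:,1],P[:,0]],order=1))*sign
                j=d.argmax()
                if d[j]>2: obs.append((e,f,k[j],*q,*nn))
        O=np.array(obs)
        def fun(v):
            Cn=proj(c,corners([*v[:3],v[3] if free else z]));e=O[:,0].astype(int)
            m=Cn[e]+O[:,1:2]*(Cn[(e+1)%4]-Cn[e])
            return ((m-O[:,3:5])*O[:,5:7]).sum(1)-O[:,2]
        r=least_squares(fun,p if free else p[:3],loss="soft_l1",f_scale=.5,x_scale=.1)
        p=np.r_[r.x[:3],r.x[3] if free else z];win=max(2.5,win*.7);k=np.arange(-win,win+.01,.25)
    return p,np.median(abs(r.fun)),len(O)
def overlay(c,ps,fn,box,s=3):
    im=cv2.resize(c["frame"][box[1]:box[3],box[0]:box[2],::-1],None,fx=s,fy=s,interpolation=cv2.INTER_CUBIC)
    for p in ps: cv2.polylines(im,[np.int32((proj(c,corners(p))-box[:2]+.5)*s)],True,(0,0,255),1)
    return im
E
python3 - <<'E'
from fit import *
q=down(-np.pi/2)
bot.reach((.677,.049,.18),q);bot.dwell(.1);a=shot("ca")
bot.servo_line((.60,-.2,.20),velocity=.3);bot.dwell(.1);s=shot("cs")
pa=[.6775,.0492,.113,.05];ps=[.5746,-.2039,-1.671,.045]
print("A",*refine(a,pa),*refine(a,pa,free=True))
rs=refine(s,ps);print("S",*rs,*refine(s,ps,free=True))
ra=refine(a,pa)
i1=overlay(a,[ra[0]],"",(160,80,390,360),2);i2=overlay(s,[rs[0]],"",(130,100,430,340),2)
H=560;print(i1.shape,i2.shape);out=np.zeros((560,1060,3),np.uint8);out[:i1.shape[0],:460]=i1;out[:480,460:]=i2
cv2.imwrite("pics/ov.png",cv2.resize(out,(800,423),interpolation=cv2.INTER_AREA));state()
E
```

```text
A [0.6784 0.049  0.1123 0.05  ] 0.37591553827529095 76 [0.6781 0.049  0.113  0.0464] 0.2437117490130421 75Traceback (most recent call last):
  File "<stdin>", line 7, in <module>
  File "fit.py", line 32, in refine
    r=least_squares(fun,p if free else p[:3],loss="soft_l1",f_scale=.5,x_scale=.1)
    return func(*args, **kwargs)
    vector_fun = VectorFunction(
        fun_wrapped,
    ...<6 lines>...
        workers=workers
    )
    self._update_fun()
    ~~~~~~~~~~~~~~~~^^
    self.f = self.fun_wrapped(xp_copy(self.x))
             ~~~~~~~~~~~~~~~~^^^^^^^^^^^^^^^^^
    return np.atleast_1d(self.fun(x))
                         ~~~~~~~~^^^
    return self.f(x, *self.args, **self.kwargs)
           ~~~~~~^^^^^^^^^^^^^^^^^^^^^^^^^^^^^^
  File "fit.py", line 29, in fun
    Cn=proj(c,corners([*v[:3],v[3] if free else z]));e=O[:,0].astype(int)
                                                       ~^^^^^
IndexError: too many indices for array: array is 1-dimensional, but 2 were indexed
```

```bash
python3 - <<'E'
from fit import *
s=dict(np.load("pics/cs.npz"));a=dict(np.load("pics/ca.npz"))
i1=overlay(a,[[.6784,.049,.1123,.05]],"",(160,80,390,360),2);i2=overlay(s,[],"",(130,100,430,340),2)
s2=np.clip(i2.astype(float)*2,0,255).astype(np.uint8)
print(proj(s,corners([.5746,-.2039,-1.671,.045])))
out=np.zeros((600,800,3),np.uint8);out[:480,200:]=s2;out[:280,:230]=cv2.resize(i1,(230,280));
cv2.imwrite("pics/ov.png",out);state()
E
```

```text
[[364.9574 202.1676]
 [352.9521 264.5378]
 [208.5764 251.1067]
 [211.1457 186.9267]]
t 5.62 [ 0.6004 -0.1985  0.1998] w 0.085 F [-0.2786  0.6318  0.0183] g 0.0
```

View pics/ov.png

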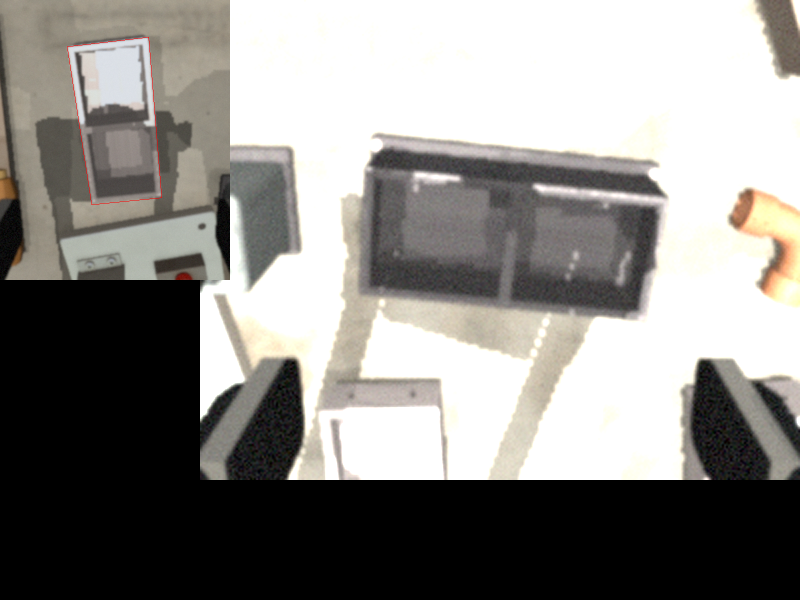

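The overlay fits tray A tightly. The stand's lip corners are at about (213,183), (362,197), (353,259) and (210,248) in full-size pixels, with mixed edge polarity, so I'll refine with a sign per edge.

```bash
sed -i 's/\*sign$/*(sign[e] if np.ndim(sign) else sign)/' fit.py; python3 - <<'E'
from fit import *
s=dict(np.load("pics/cs.npz"));uv=np.array([(362.5,197),(353,259),(210,248),(213,183.)])
p0=[.57,-.2,-1.67,.045];r,e=fit(s,uv,p0,.045);print(r,e,fit(s,uv,p0))
p=[*r,.045];sg=[1,1,1,-1]
for w in(4,3): print(*refine(s,p,win=w,sign=sg),*refine(s,p,win=w,sign=sg,free=True))
# other views
for n in("w1","w2"):
    print(n,*refine(dict(np.load(f"pics/{n}.npz")),p,win=3,sign=sg))
t=dict(np.load("pics/w2.npz"))
E
```

```text
[ 0.5786 -0.204  -1.6593] 1.444802530516078 (array([ 0.5764, -0.2041, -1.659 ,  0.0386]), np.float64(0.654451008907381))
[ 0.5786 -0.203  -1.67    0.045 ] 0.6788999787663615 84 [ 0.5762 -0.2024 -1.6733  0.0382] 0.5096719048696954 84
[ 0.5786 -0.203  -1.6691  0.045 ] 0.6240730463503201 84 [ 0.5762 -0.2024 -1.6736  0.0382] 0.5041651529486859 84
w1 [ 0.5783 -0.2037 -1.6725  0.045 ] 0.2504853476826181 97
w2 [ 0.5789 -0.2021 -1.6692  0.045 ] 0.24630014064773498 72
```

The three stand fits agree to about 1 mm: centre (0.578, -0.203), long axis -1.671 rad. I'll place the deep tray now.

```bash
cat > pp.py <<'E'
from fit import *
def pick(x,y,a,ztcp):
    q=down(a-np.pi/2)
    bot.reach((x,y,.16),q);bot.servo_line((x,y,ztcp),velocity=.15)
    hand.move_gripper(.045,40);bot.dwell(.1);o=state()
    bot.servo_line((x,y,.22),velocity=.25)
def hover(x,y,a,z):
    bot.servo_line((x,y,.22),ori=down(a-np.pi/2),velocity=.22)
    bot.servo_line((x,y,z),velocity=.2);bot.dwell(.1);return state()
E
python3 - <<'E'
from pp import *
hand.move_gripper(.085)
pick(.6784,.049,.1123,.032)
print(get_obs()["gripper_width"])
L=np.array([.5784,-.203]);u=np.array([np.cos(-1.671),np.sin(-1.671)])
t=L+.032*u
hover(*t,np.pi-1.671,.072+.012)
bot.servo_line((*t,.0725),velocity=.03);bot.dwell(.1);state()
shot("p1","scene")
E
```

```text
t 8.33 [0.6791 0.0491 0.0333] w 0.0598 F [-0.7144 -0.6613  7.1519] g 42.43637502193451
0.059093827213211644
t 11.78 [ 0.5763 -0.2352  0.0856] w 0.0595 F [ 0.1973 -0.7204 -2.0684] g 43.62983465194702
t 12.42 [ 0.5754 -0.235   0.0733] w 0.0597 F [-2.6501  1.2151  7.984 ] g 44.97639298439026
```

Seated height matches the expected 40 mm. I'll release and look.

```bash
python3 - <<'E'
from pp import *
hand.move_gripper(.085);bot.dwell(.2)
o=state();p=np.array(o["position"])
bot.servo_line((p[0],p[1],.2),velocity=.25)
bot.servo_line((.60,-.22,.24),ori=down(-np.pi/2),velocity=.25);bot.dwell(.15);c=shot("d1");state()
p0=[.5752,-.2348,-1.671,.09]
r=refine(c,p0,win=6);print(*r,*refine(c,p0,win=6,free=True))
cv2.imwrite("pics/ov2.png",overlay(c,[r[0]],"",(150,100,430,300),2))
E
```

```text
t 13.05 [ 0.5752 -0.2348  0.0724] w 0.0851 F [ 0.3823  0.4822 -0.7305] g 0.0
t 15.53 [ 0.5999 -0.22    0.2399] w 0.0847 F [-0.1126  0.6539 -1.221 ] g 0.0
[ 0.576  -0.2354 -1.6726  0.09  ] 0.48491677895875973 89 [ 0.5753 -0.2355 -1.6723  0.088 ] 0.22997012138645587 89
```

View pics/ov2.png

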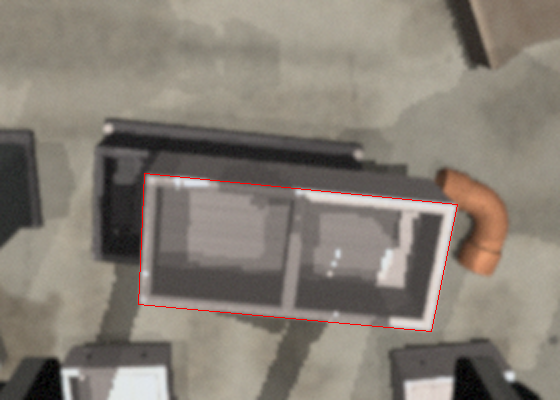

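The outline matches the level deep tray in the far opening; the near opening shows free at the left (crop about (115,210)). Next is the medium tray C, refined close up and then picked.

```bash
python3 - <<'E'
from pp import *
q=down(-np.pi/2)
bot.servo_line((.43,-.337,.18),velocity=.3);bot.dwell(.15);c=shot("cc")
p0=[.418,-.338,.09,.04];r=refine(c,p0,win=7);f=refine(c,p0,win=7,free=True);print(*r,*f)
for z in(.031,.05):print(refine(c,[.418,-.338,.09,z],win=7)[1])
pm=r[0]
assert abs(f[0][3]-.036)<.008 and r[1]<1 and abs(pm[1]+.338)<.01
pick(*pm[:3],.028)
D=np.array([.5756,-.2352]);u=np.array([np.cos(-1.672),np.sin(-1.672)])
t=D-.032*u
hover(*t,np.pi-1.672,.113+.012)
bot.servo_line((*t,.1135),velocity=.03);bot.dwell(.1);state()
E
```

```text
[ 0.4197 -0.3369  0.105   0.04  ] 0.47523460035215026 94 [ 0.4192 -0.3369  0.1055  0.0382] 0.24483855562249157 95
0.7318738158740573
1.501661725758301
t 18.33 [ 0.4202 -0.3375  0.029 ] w 0.0593 F [-0.5433  0.1545  6.1941] g 42.31998145580292
t 21.49 [ 0.58   -0.2039  0.1268] w 0.059 F [-0.8185 -0.051  -1.768 ] g 43.537557721138
t 22.12 [ 0.579  -0.2034  0.1141] w 0.0593 F [-2.1916  0.3631  5.8936] g 44.59324300289154
```

```bash
python3 - <<'E'
from pp import *
hand.move_gripper(.085);bot.dwell(.2)
p=np.array(state()["position"])
bot.servo_line((p[0],p[1],.24),velocity=.25)
bot.servo_line((.60,-.22,.28),ori=down(-np.pi/2),velocity=.25);bot.dwell(.15);c=shot("d2")
p0=[.579,-.2034,-1.672,.125]
r=refine(c,p0,win=6);print(*r,*refine(c,p0,win=6,free=True))
bot.servo_line((.43,-.14,.18),velocity=.3);bot.dwell(.15);c=shot("cb")
p0=[.418,-.139,.02,.031];r=refine(c,p0,win=7);f=refine(c,p0,win=7,free=True);print(*r,*f);state()
E
```

```text
t 22.71 [ 0.5788 -0.2034  0.1134] w 0.0851 F [ 0.5307  0.916  -0.751 ] g 0.0
[ 0.5794 -0.2044 -1.6713  0.125 ] 0.2923974006678899 70 [ 0.5787 -0.204  -1.6713  0.1227] 0.2440002084968055 69
[ 0.4195 -0.1399  0.0302  0.031 ] 0.26054358685405254 89 [ 0.4191 -0.1399  0.0287  0.0295] 0.25404410595892346 89
t 26.24 [ 0.4315 -0.1406  0.1806] w 0.0853 F [-0.1479  0.0585 -0.3053] g 0.0
```

```bash
python3 - <<'E'
from pp import *
pick(.4195,-.1399,.030,.024)
u=np.array([np.cos(-1.672),np.sin(-1.672)]);t=np.array([.579,-.2038])+.032*u
hover(*t,np.pi-1.672,.144+.012)
bot.servo_line((*t,.1445),velocity=.03);bot.dwell(.1);o=state()
print("release?",o["position"][2])
if o["position"][2]<.1475:
    hand.move_gripper(.085);bot.dwell(.2);state()
    bot.servo_line((*t,.26),velocity=.25)
    bot.servo_line((.60,-.2,.30),ori=down(-np.pi/2),velocity=.25);bot.dwell(.15);c=shot("d3")
    p0=[*t,-1.672,.151];r=refine(c,p0,win=6);print(*r,*refine(c,p0,win=6,free=True));state()
    cv2.imwrite("pics/ov3.png",overlay(c,[r[0]],"",(130,80,530,380),2))
E
```

```text
t 28.01 [ 0.4201 -0.1401  0.0249] w 0.0591 F [-1.583   0.2531  8.0941] g 41.175729632377625
t 31.1 [ 0.5767 -0.236   0.1576] w 0.059 F [ 0.1009 -0.0201 -1.8382] g 43.51065158843994
t 31.73 [ 0.5759 -0.2357  0.145 ] w 0.0595 F [-1.7482  1.2758  5.461 ] g 44.29263710975647
release? 0.14503828040611638
t 32.32 [ 0.5758 -0.2357  0.1444] w 0.0848 F [-0.2598 -0.6955 -1.0879] g 0.0
[ 0.5765 -0.236  -1.6723  0.151 ] 0.2661242789636293 75 [ 0.5756 -0.2367 -1.6747  0.1486] 0.19935699851934907 74
t 34.74 [ 0.5999 -0.2     0.2999] w 0.0849 F [-0.3595 -0.5523 -0.8834] g 0.0
```

View pics/ov3.png

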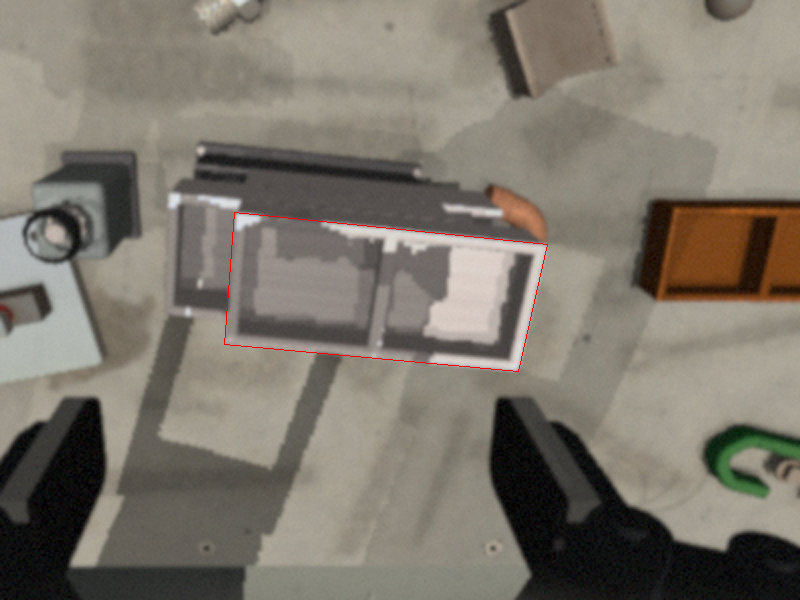

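The image shows the shallow tray fitted on top with alternating steps, and the elbow, nipple and V-block undisturbed. The plunger head is at full-size pixel (156,197). I'll press it now.

```bash
python3 - <<'E'
from pp import *
c=dict(np.load("pics/d3.npz"));P=ray(c,(156.5,197),.1);print(P)
# cross-check: stand axis, 130 mm towards the counter
print(np.array([.5784,-.203])-.13*np.array([np.cos(-1.671),np.sin(-1.671)]))
t=dict(np.load("pics/top0.npz"));print(ray(t,(226,201),.1))
E
```

```text
[ 0.5887 -0.0787  0.1   ]
[ 0.5914 -0.0737]
[ 0.5871 -0.0805  0.1   ]
```

```bash
python3 - <<'E'
from pp import *
x,y=.5885,-.079
print(bot.tcp_to_tips)
hand.move_gripper(0.0)
bot.servo_line((x,y,.22),ori=down(-.1),velocity=.25)
bot.servo_line((x,y,.125),velocity=.15);bot.dwell(.1);f0=state()["wrist_force"][2]
for z in np.arange(.117,.0985,-.002):
    bot.servo_line((x,y,z),velocity=.03);bot.dwell(.12);o=state()
    if o["wrist_force"][2]-f0>15: break
bot.dwell(.1)
bot.servo_line((x,y,.2),velocity=.1)
E
```

```text
0.017
t 38.01 [ 0.5894 -0.0792  0.1262] w -0.0002 F [-0.3189  0.5199 -0.4869] g 0.0
t 38.54 [ 0.5885 -0.079   0.1171] w -0.0001 F [0.1094 0.416  1.5951] g 0.7902934122830629
t 38.91 [ 0.5886 -0.079   0.1151] w -0.0002 F [0.7447 0.3059 2.4125] g 1.1075099185109138
t 39.27 [ 0.5886 -0.079   0.1131] w 0.0002 F [0.4898 0.1298 2.2593] g 1.3590485416352749
t 39.64 [ 0.5886 -0.079   0.1111] w -0.0001 F [0.2643 0.0032 3.4776] g 1.6089714132249355
t 40.01 [ 0.5886 -0.079   0.1091] w -0.0003 F [ 0.212  -0.2869  3.805 ] g 1.8590976856648922
t 40.38 [ 0.5886 -0.079   0.107 ] w 0.0001 F [1.1313 0.1464 4.8153] g 2.1087326109409332
t 40.74 [ 0.5886 -0.079   0.1051] w 0.0 F [0.6183 0.2824 5.5808] g 2.5249505820133322
t 41.11 [ 0.5887 -0.079   0.1048] w 0.0002 F [-5.2437  0.8747 23.2456] g 11.383123719529067
```

The plunger reached its stop: force rose from about 2 to 5 N over the travel, then jumped to 23 N. I'll make a final check of the stack and plunger before handing in.

```bash
python3 - <<'E'
from pp import *
bot.servo_line((.60,-.2,.30),ori=down(-np.pi/2),velocity=.25);bot.dwell(.15);c=shot("d4")
print(*refine(c,[.5758,-.2358,-1.672,.151],win=6))
d=dict(np.load("pics/d3.npz"));b=[a["frame"][170:225,130:190].astype(float) for a in(c,d)];print("plunger diff",abs(b[0]-b[1]).mean())
print("elbow/vblock diff",abs(c["frame"][80:380,130:530].astype(float)-d["frame"][80:380,130:530]).mean());state()
print(hand_in())
E
```

```text
[ 0.5765 -0.2362 -1.6722  0.151 ] 0.4920995506940169 83
plunger diff 4.711313131313132
elbow/vblock diff 25.915897222222224
t 44.14 [ 0.5999 -0.1997  0.2998] w 0.0001 F [ 0.6098 -0.341   0.5655] g 0.0
the job is handed in; nothing more can be done
None
```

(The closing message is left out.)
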